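# Pack the lathe accessory case in two layers

## Robot

A 6-joint arm with a two-finger parallel gripper is mounted at the origin on the work surface. World frame = base frame: x ahead of the robot, y to its left, z up, the work surface at z = 0. Lengths are in mm, angles in degrees, forces in N, time in s.
With the tool pointing down it reaches from about 350 to 850 mm from the base axis. Payload 8.1 kg.
Tool frame: the origin (TCP) lies at the very end of the fingers, on their centre line; the grasp point (between the pads) lies r.tcp_to_grasp behind it (r.tcp_to_grasp is the distance from the TCP to the grasp point, in mm); z points along the fingers, y is the line along which they close (so a half turn about z gives the same grasp; the last joint's range is limited). The gripper opens to 85 mm and grips with 20 to 120 N. Pads are 22 mm wide; open, the fingers measure 114 mm over their backs; the gripper's body (76 mm by 85 mm) begins 54 mm behind the grasp point. The pads swing forward as they close: fully open they stand 13 mm farther back than shut.
Start: joints at [-74.851, 7.471, 85.268, -0, 87.261, -4.893], TCP at [205.646, -563.662, 209.392] pointing down, gripper open.
Joint ranges: [-169.43, 169.43], [-51.17, 129.36], [1.28, 143.12], [-76.62, 256.62], [0, 156.53], [-152.29, 152.29]. Speed limits (degrees/s): [136.94, 136.94, 159.86, 180, 180, 180].

## Interface

Orientations are given as [roll, pitch, yaw] about the fixed x, y, z axes, in that order (R = Rz(yaw) Ry(pitch) Rx(roll)).
In Python, from bench import r gives the robot as it stands.
- The arm moves only by the shell command python3 -m handwheel 'ROWS' [OPENING] [FORCE]. ROWS is JSON, a list of rows, each a list of 4 numbers: the shift along the tool's x, y, z in m, then the turn about the tool's z in degrees. A call has 1 to 10 rows; each row shifts and turns the commanded pose from where the row before left it, along the tool's axes as they then stand; what a row does not reach is not made up. A row lasts 1/10 s, in which the tool goes at most 50 mm and 8.59 degrees, less where a joint would pass 70% of its speed; a pose out of reach is approached as far as the arm can. A call is refused whole if a number of a shift passes 0.05 or a number of a turn 8.59, either way. A call with a gripper value outside its range is refused whole. OPENING is the finger opening in m, from 0 to 0.0854, set as the call begins (- or left out, the last holds). The fingers move at their own pace and stop on an object; FORCE is the grip in N (left out, the last holds). Time passes only in rows, so rows that do not move let the fingers close. It gives the time, the measured TCP pose, the force, the opening and the grip force at its end, in the units of the state.
- r.sense(): the state, without advancing time (a new reading comes with each control period).
- r.snapshot(name): name is "side" or "top"; returns the picture (420x560x3 uint8, red, green, blue); there is no depth.
- r.camera_params(name): a dict with "fx", "fy", "cx", "cy" (pixels), "R" (3x3) and "t" (3): a world point X has camera coordinates R X + t. Camera axes: x right, y down, z forward; pixel columns grow to the right and rows downward; lengths in mm; the calibration is good to about 2 mm. A picture is of the moment at which its call begins. camera_params takes no time and is no camera call.
- r.hand_in(): hands the job in; it is judged then, once.
The state is a dict: "time": time; "joint_pos": joint angles; "qd": joint speeds; "joint_efforts": joint torques, N m; "tool_pos": TCP position; "tcp_rot": TCP orientation; "ft_force": force on the tool from outside, world axes, zero at the start; "wrist_torque": the same for the moment, N m; "finger_gap": finger opening in mm; "grip_force": force on a finger pad.
Only numpy, scipy, OpenCV 4.12 (cv2) and the standard library are available. Lean on these libraries where they do the work, as an engineer would, in place of code of your own. Each camera call takes 0.05 s, during which the arm holds its last target. There are 200 camera calls.

## Task

Pack the lathe accessory case: lay the smaller of the two steel faceplates flat, hub up, in the case's empty bottom pocket, then fit the plywood divider over the bottom layer, flat on the block inside the case walls with its fin up, and last stand the centre with the plain conical point upright on the divider beside the fin. The large faceplate and the pronged spur drive are not part of the kit.

Things in the scene. Friction and masses are not known exactly. Their poses are not given: they have to be found in the camera images.
- case: fixed open wooden case, 190 x 190 mm, 73 high, walls 8. Origin: centre of underside, z up, x, y along its sides. Inside, a plywood block reaches 49 mm above the underside; its two pockets have dark floors 5 mm above the underside. Wide empty pocket: 130 along x, 104 along y, centre x = 0, y = -25 mm. Narrow pocket (130 x 40, centre y = +57) already holds a steel bar with brass head.
- faceplate: small steel lathe faceplate, 0.45 kg, loose, lying hub up: disc 76 mm in diameter, 8 thick, with six dark holes; central round hub 32 mm in diameter, 32 tall on it (40 in all), the place to grip. Origin: centre of the disc's underside, z up along the hub. A like faceplate of 106 mm lies nearby; it is not wanted.
- divider: loose plywood plate 150 x 150 mm, 8 thick, notched corners, 0.2 kg, lying fin up. Fin to grip: upright bar across the middle, 14 mm thick (along x), 90 long (along y), 32 tall above the plate. Origin: centre of the underside, z up. It fits the case in any quarter turn with 12 mm play all round and rests on the block. Each side of the fin is a strip 68 mm wide.
- centre: steel lathe centre, 0.32 kg, loose, standing: dark round foot 40 mm in diameter, 12 high; cylindrical body 30 mm in diameter from 12 to 52 mm height (grip here); plain cone to a point at 75 mm. Origin: centre of the underside, z up to the point. A spur drive with the same foot and body but a four-pronged crown instead of the cone stands nearby; it is not wanted.
There are look-alikes about, which are no part of the job. Leave any pink or turquoise look-alike of the centre alone. What is shaped like the divider but orange is not meant.

How it is judged (in metres and radians):
On the way, in this order (a step that is already met when the one before it is completed fails the run):
1. the smaller faceplate lies flat, hub up, on the floor of the wide pocket, released, with the divider not yet in the case (z of faceplate in the frame of case below 0.01 m and angle between faceplate's own z axis and vertical below 0.12 rad and x of faceplate in the frame of case between -0.065 and 0.065 m and y of faceplate in the frame of case between -0.077 and 0.027 m and contact force between the fingers and faceplate below 0.2 N and horizontal distance between divider and case above 0.1 m), for 0.2 s.
2. the divider rests flat on the bottom block inside the case, fin up, released, with the centre not yet on it (z of divider in the frame of case between 0.044 and 0.054 m and angle between divider's own z axis and vertical below 0.06 rad and horizontal distance between divider and case below 0.02 m and contact force between the fingers and divider below 0.2 N and horizontal distance between centre and case above 0.1 m), for 0.2 s.
At the end, for the whole second after the job is handed in: Small faceplate hub up (7 deg) on the wide pocket's floor (within 5 mm); divider over it on the block, fin up, level (3 deg, 5 mm), its middle within 20 mm of the case's; centre upright (7 deg) on the divider's plate (5 mm), within 80 mm of its middle both ways; all at rest (20 mm/s) (z of faceplate in the frame of case below 0.01 m and angle between each of faceplate, centre's own z axis and vertical below 0.12 rad and x of faceplate in the frame of case between -0.065 and 0.065 m and y of faceplate in the frame of case between -0.077 and 0.027 m and z of divider in the frame of case between 0.044 and 0.054 m and angle between divider's own z axis and vertical below 0.06 rad and horizontal distance between divider and case below 0.02 m and z of centre in the frame of divider between 0.003 and 0.013 m and x of centre in the frame of divider between -0.08 and 0.08 m and y of centre in the frame of divider between -0.08 and 0.08 m and linear speed of each of faceplate, divider, centre below 0.02 m/s); the robot touches nothing.
It also fails if it takes over 66 s, if anything falls off the work surface, if the arm or the gripper's body presses on something with over 40 N, if the wrist force passes 120 N, or if a joint passes its speed limit or range.

## Working session

There is one attempt and no reset: what is moved stays moved. The work goes in short steps, Python scripts to look and compute and a shell command to move; the robot and the scene stay as the last step left them, time stands still between calls to the robot, and variables do not carry over. Pictures are saved under pics/ and viewed, at most 10 in all, crops included, and the job is handed in when it is done.

```bash
mkdir -p pics
python3 - <<'E'
from bench import r
import cv2
for n in("side","top"):
    im=r.snapshot(n); cv2.imwrite(f"pics/{n}0.png",im[:,:,::-1])
    print(n,r.camera_params(n))
print(r.sense(),r.tcp_to_grasp)
E
```

```text
side {'fx': 429.04875408786296, 'fy': 429.04875408786296, 'cx': 283.8249942797002, 'cy': 211.54798281684737, 'R': array([[-0.81928679, -0.57317749,  0.01538581],
       [-0.39004671,  0.5374542 , -0.7476674 ],
       [ 0.42027695, -0.61855521, -0.66389512]]), 't': array([375.21139591, 184.97057469, 845.58302028])}
top {'fx': 408.26430968440457, 'fy': 408.26430968440457, 'cx': 285.61583319601226, 'cy': 207.88636068948136, 'R': array([[ 0.00335027, -0.99996948,  0.0070573 ],
       [-0.98943459, -0.00433771, -0.14491505],
       [ 0.14494124, -0.00649723, -0.98941893]]), 't': array([ 37.9891998 , 425.47860241, 852.64207961])}
{'time': 0.1, 'joint_pos': array([-7.48515122e+01,  7.51068940e+00,  8.53232583e+01,  7.86556126e-04,
        8.72634906e+01, -4.89546636e+00]), 'qd': array([ 0.04928369, -0.10658934, -0.13306369,  0.05889316,  0.02763946,
       -0.02797299]), 'joint_efforts': array([ 5.11735871e-04, -5.70951712e+01, -5.01942980e+01, -2.06119007e-04,
        8.17512337e-03,  7.39733787e-05]), 'tool_pos': array([ 205.50429887, -563.13053379,  208.44824303]), 'tcp_rot': array([-1.79902984e+02, -9.09792499e-03,  2.00439082e+01]), 'ft_force': array([-0.07688949,  0.96595892,  0.6574993 ]), 'wrist_torque': array([0.03181208, 0.02423229, 0.007493  ]), 'grip_force': 0.0, 'finger_gap': 85.36931021243107} 18.700000000000003
```

View pics/top0.png

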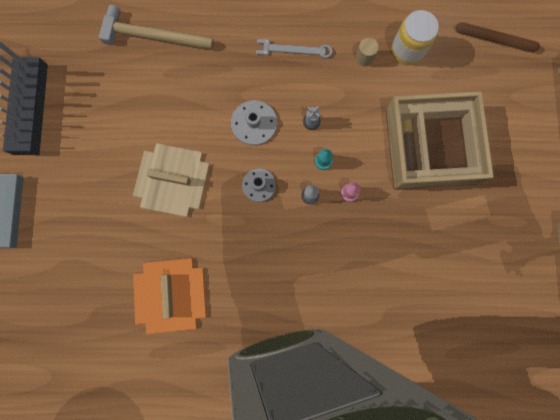

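View pics/side0.png

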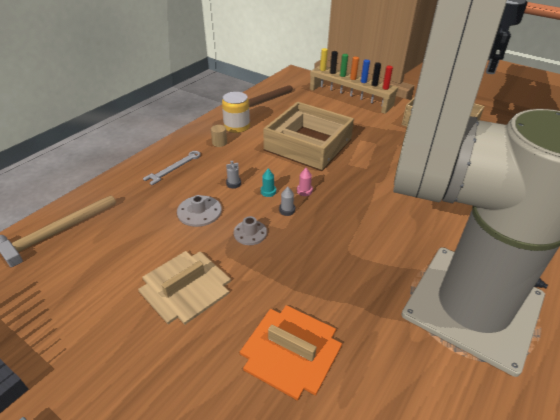

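The views show the small faceplate at top (259,185), the large one at (254,121), the plain centre at (310,194), the spur drive at (312,118), the divider at (172,180) and the case at (438,140) with its narrow pocket on the left (+y). Next I measure them with masks.

```bash
cat > h.py <<'E'
from bench import r
import cv2, numpy as np
def ray(n,u,v,z):
    p=r.camera_params(n); R=p["R"]; C=-R.T@p["t"]
    d=R.T@np.array([(u-p["cx"])/p["fx"],(v-p["cy"])/p["fy"],1])
    return C+d*(z-C[2])/d[2]
def proj(n,X):
    p=r.camera_params(n); c=p["R"]@np.array(X,float)+p["t"]
    return p["fx"]*c[0]/c[2]+p["cx"],p["fy"]*c[1]/c[2]+p["cy"]
def comps(m,box,amin=40):
    x0,y0,x1,y1=box; k=np.zeros(m.shape,np.uint8); k[y0:y1,x0:x1]=m[y0:y1,x0:x1]
    cs,_=cv2.findContours(k,cv2.RETR_EXTERNAL,cv2.CHAIN_APPROX_NONE)
    return sorted([c for c in cs if cv2.contourArea(c)>amin],key=cv2.contourArea)[::-1]
def onplane(n,c,z): return np.array([ray(n,u,v,z)[:2] for u,v in c.reshape(-1,2)],np.float32)
E
python3 - <<'E'
from h import *
np.set_printoptions(precision=1,suppress=True)
T=cv2.imread("pics/top0.png");S=cv2.imread("pics/side0.png")
for n,I,bs in (("top",T,dict(fp=(238,165,280,206),big=(228,95,282,150),cen=(298,180,325,208))),("side",S,dict(fp=(230,210,272,246),cen=(276,182,300,217)))):
    h=cv2.cvtColor(I,cv2.COLOR_BGR2HSV); m=((h[...,1]<75)).astype(np.uint8)*255
    for k,b in bs.items():
        for c in comps(m,b)[:1]:
            c=cv2.convexHull(c); W=onplane(n,c,8); 
            print(n,k,cv2.boundingRect(c),"circle on z8",cv2.minEnclosingCircle(W), cv2.fitEllipse(W))
h=cv2.cvtColor(T,cv2.COLOR_BGR2HSV)
for nm,p in dict(table=(220,260),div=(160,160),fin=(170,176),rim=(440,97),rim2=(394,150),foot=(311,200)).items(): print(nm,h[p[1],p[0]])
m=((h[...,1]<135)&(h[...,2]>110)).astype(np.uint8)*255
for b,z in(((125,135,220,225),8),((380,85,500,200),73)):
    c=comps(m,b)[0]; W=onplane("top",c,z); print(cv2.boundingRect(c),cv2.minAreaRect(W))
a=cv2.resize(T[85:200,380:500],None,fx=3.3,fy=3.3,interpolation=2); 
b=cv2.resize(T[135:225,130:225],None,fx=4,fy=4,interpolation=2);
o=np.zeros((600,800,3),np.uint8);o[:a.shape[0],:a.shape[1]]=a;o[:b.shape[0],400:400+b.shape[1]]=b
d=cv2.resize(T[170:215,235:330],None,fx=4,fy=4,interpolation=2);o[390:390+180,:380]=d
o[390:570,400:780]=cv2.cvtColor(cv2.resize(m[85:200:1,380:500],(380,180)),cv2.COLOR_GRAY2BGR)
cv2.imwrite("pics/c1.png",o)
E
```

```text
top fp (242, 168, 34, 34) circle on z8 ((481.0036315917969, 99.78180694580078), 38.69184112548828) ((480.9228820800781, 100.09845733642578), (76.21141815185547, 77.16401672363281), 95.85757446289062)
top big (231, 100, 46, 45) circle on z8 ((626.9124755859375, 113.13434600830078), 54.00078582763672) ((627.0277709960938, 113.22875213623047), (106.27972412109375, 107.8958969116211), 93.67474365234375)
top cen (302, 185, 17, 19) circle on z8 ((460.46478271484375, -15.633769989013672), 21.935163497924805) ((459.9832763671875, -15.355781555175781), (37.75558090209961, 44.1341552734375), 77.0872573852539)
side fp (234, 216, 33, 29) circle on z8 ((485.4550476074219, 96.69941711425781), 46.91267395019531) ((484.5209655761719, 98.64900970458984), (73.88130187988281, 93.51275634765625), 39.832427978515625)
side cen (279, 187, 16, 29) circle on z8 ((475.65496826171875, -38.96354293823242), 53.914669036865234) ((473.74102783203125, -35.199710845947266), (40.17499542236328, 109.59895324707031), 32.980491638183594)
table [ 14 133 138]
div [ 20  71 166]
fin [ 19  88 154]
rim [ 18  93 135]
rim2 [ 18  94 122]
foot [30  4 71]
(125, 135, 95, 90) ((493.3418273925781, 295.7580261230469), (203.69248962402344, 217.809814453125), 0.3269013464450836)
(380, 85, 120, 115) ((564.2189331054688, -288.481689453125), (250.02610778808594, 265.7301940917969), 0.2602037489414215)
```

View pics/c1.png

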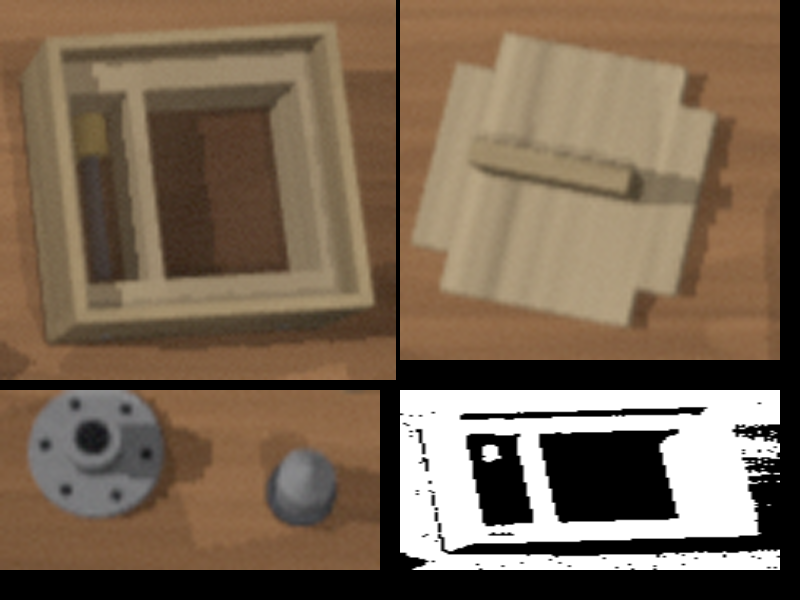

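The crop shows the case rim, the divider outline and the fin clearly. The next step turns these corners into points and checks them against the given sizes.

Run:
```python
from h import *
np.set_printoptions(precision=1,suppress=True)
A=np.array([(48,40),(335,25),(372,303),(76,319)])/3.3+[380,85]-0.4
W=np.array([ray("top",*p,73)[:2] for p in A]);print("case",W,W.mean(0),np.linalg.norm(W-np.roll(W,-1,0),axis=1),[np.degrees(np.arctan2(*(d[::-1]))) for d in np.roll(W,-1,0)-W])
P=np.array([(505,33),(687,68),(715,115),(680,295),(630,327),(440,292),(413,245),(458,65)])-[400,0]
P=P/4+[130,135]-0.4
W=np.array([ray("top",*p,8)[:2] for p in P]);print("div",W,W.mean(0),np.linalg.norm(W-np.roll(W,-1,0),axis=1));
print(cv2.minAreaRect(W.astype(np.float32)))
F=np.array([(478,136),(636,167),(630,189),(471,158)])-[400,0];F=F/4+[130,135]-0.4
W=np.array([ray("top",*p,40)[:2] for p in F]);print("fin",W,W.mean(0),np.linalg.norm(W-np.roll(W,-1,0),axis=1))
d=W[1]-W[0];print("fin dir deg",np.degrees(np.arctan2(d[1],d[0])))
T=cv2.imread("pics/top0.png");S=cv2.imread("pics/side0.png")
p={n:r.camera_params(n) for n in("top","side")}
for n in p: print(n,"C",-p[n]["R"].T@p[n]["t"])
for n,I,b in(("top",T,(298,178,325,208)),("side",S,(274,180,302,218))):
    h=cv2.cvtColor(I,cv2.COLOR_BGR2HSV);m=(h[...,1]<85).astype(np.uint8)*255
    c=comps(m,b)[0].reshape(-1,2); i=c[:,1].argmin()
    print(n,cv2.boundingRect(c),"top pt",c[i],ray(n,*c[i],75),"bottom",ray(n,*c[c[:,1].argmax()],0))
for q in [(460,-14),(465,-14),(455,-14),(460,-10)]: print(q,[proj(n,(*q,z)) for n in p for z in(0,75)])
```

```text
case [[ 661.7 -192.6]
 [ 673.2 -380.9]
 [ 487.5 -392.1]
 [ 476.3 -203.7]] [ 574.7 -292.3] [188.6 186.  188.7 185.7] [np.float64(-86.49611836146484), np.float64(-176.54331410514263), np.float64(93.42143256120784), np.float64(3.4507922757309197)]
div [[576.5 334.3]
 [556.6 230.6]
 [529.4 214. ]
 [426.8 230.2]
 [408.8 257.2]
 [427.9 362.9]
 [454.2 379.4]
 [557.6 359.9]] [492.2 296.1] [105.6  31.9 103.8  32.4 107.5  31.  105.2  31.8]
((492.5867919921875, 295.3833923339844), (151.7039794921875, 151.3050994873047), 79.7748794555664)
fin [[508.7 335.8]
 [492.  249.7]
 [479.8 252.5]
 [496.5 338.9]] [494.3 294.2] [87.7 12.5 88.1 12.6]
fin dir deg -101.00382114228584
top C [297.3  45.4 905. ]
side C [ 24.2 638.7 693.9]
top (302, 185, 17, 19) top pt [307 185] [467.   -4.2  75. ] bottom [441.1  -8.5   0. ]
side (279, 187, 16, 29) top pt [286 187] [461.1 -11.3  75. ] bottom [454.    0.8   0. ]
(460, -14) [(np.float64(309.38590441913686), np.float64(194.7421556286997)), (np.float64(311.72852879965643), np.float64(188.33815625459152)), (np.float64(286.4314525192205), np.float64(210.73897942179835))
[... 185 characters left out ...]
185.96727336107065)), (np.float64(284.7518347291765), np.float64(209.94344940068433)), (np.float64(285.2931440992368), np.float64(185.80171324904381))]
(455, -14) [(np.float64(309.39721121231594), np.float64(196.93032300905773)), (np.float64(311.7428395318744), np.float64(190.71310840720747)), (np.float64(288.1178223485775), np.float64(211.53770746213385)), (np.float64(288.82974403703815), np.float64(187.37379479205376))]
(460, -10) [(np.float64(307.6103713365616), np.float64(194.73407916428636)), (np.float64(309.79717557479717), np.float64(188.32917375312815)), (np.float64(285.49638490675216), np.float64(211.61963975732246)), (np.float64(286.07743044483817), np.float64(187.45077423333765))]
```

```bash
cat >> h.py <<'E'
def go(x,y,z,yaw=None):
    s=r.sense();p=s["tool_pos"];R0=s["tcp_rot"][2];a=np.radians(R0 if yaw is None else yaw)
    d=np.array([x,y,z])-p
    print("t %.1f"%s["time"],"pos",p.round(1),"rot",s["tcp_rot"].round(1),"gap %.1f grip %.0f"%(s["finger_gap"],s["grip_force"]),"F",s["ft_force"].round(1))
    print("turn first %.1f then tool mm: %.1f %.1f %.1f"%(0 if yaw is None else (R0-yaw+180)%360-180,d@[np.cos(a),np.sin(a),0],d@[np.sin(a),-np.cos(a),0],-d[2]))
E
python3 -m handwheel '[[0,0,0,-8.5],[0,0,0,-8.5],[0,0,0,-8.5],[0,0,0,-8.5],[0,0,0,-8.5],[0,0,0,-8.5],[0,0,0,-8.5],[0,0,0,-8.5],[0,0,0,-5.4]]' 0.0854 60
python3 -m handwheel '[[0.03,0.015,0,0],[0.043,0.021,0,0],[0.043,0.021,0,0],[0.043,0.021,0,0],[0.043,0.021,0,0],[0.043,0.021,0,0],[0.043,0.021,0,0],[0.043,0.021,0,0],[0.043,0.021,0,0],[0.043,0.021,0,0]]'
python3 -c "
from h import *
go(481,100,120,93.45)"
```

```text
time: 1.0
tool_pos: [205.5, -563.3, 208.7]
tcp_rot: [-180.0, -0.1, 93.8]
ft_force: [-0.2, -0.6, -0.2]
finger_gap: 85.6
grip_force: 0.0
time: 2.0
tool_pos: [384.4, -133.3, 209.2]
tcp_rot: [180.0, 0.0, 93.4]
ft_force: [1.6, -1.6, -0.4]
finger_gap: 85.6
grip_force: 0.0
t 2.0 pos [ 384.4 -133.3  209.2] rot [180.    0.   93.4] gap 85.6 grip 0 F [ 1.6 -1.6 -0.4]
turn first -0.0 then tool mm: 227.1 110.5 89.2
```

```bash
python3 -m handwheel '[[0.04,0.02,0,0],[0.04,0.02,0,0],[0.04,0.02,0,0],[0.04,0.02,0,0],[0.04,0.02,0.03,0],[0.027,0.0105,0.03,0],[0,0,0.029,0],[0,0,0,0],[0,0,0,0]]'
python3 - <<'E'
from h import *
go(481,100,11,93.45)
im=r.snapshot("top");im2=r.snapshot("side")
o=np.hstack([cv2.resize(im[130:230,200:320],None,fx=3.3,fy=3.3),cv2.resize(im2[150:270,180:300],(396,330))])
cv2.imwrite("pics/a1.png",o[:,:,::-1])
E
```

```text
time: 2.9
tool_pos: [478.9, 94.9, 122.4]
tcp_rot: [-179.9, 0.0, 93.4]
ft_force: [0.3, -0.1, 1.5]
finger_gap: 85.2
grip_force: 0.0
t 2.9 pos [478.9  94.9 122.4] rot [-179.9    0.    93.4] gap 85.2 grip 0 F [ 0.3 -0.1  1.5]
turn first -0.0 then tool mm: 5.0 2.4 111.4
```

View pics/a1.png

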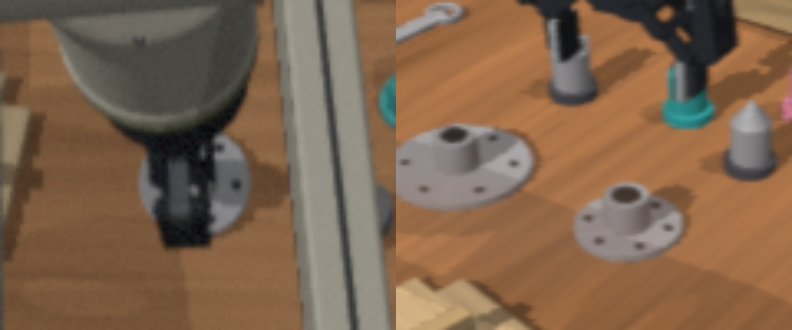

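The gripper stands over the small faceplate, slightly short of its centre, and the way down is clear.

```bash
python3 -m handwheel '[[0.005,0.0024,0.02,0],[0,0,0.02,0],[0,0,0.02,0],[0,0,0,0],[0,0,0,0]]'
python3 -c "
from h import *
go(481,100,12,93.45)"
```

```text
time: 3.5
tool_pos: [482.7, 99.8, 64.2]
tcp_rot: [179.9, -0.0, 93.4]
ft_force: [0.5, 0.4, 0.4]
finger_gap: 85.4
grip_force: 0.0
t 3.5 pos [482.7  99.8  64.2] rot [179.9  -0.   93.4] gap 85.4 grip 0 F [0.5 0.4 0.4]
turn first -0.1 then tool mm: 0.3 -1.6 52.2
```

```bash
python3 -m handwheel '[[0,-0.0015,0.015,0],[0,0,0.015,0],[0,0,0.012,0],[0,0,0.01,0],[0,0,0,0],[0,0,0,0]]'
python3 -m handwheel '[[0,0,0,0],[0,0,0,0],[0,0,0,0],[0,0,0,0],[0,0,0,0],[0,0,0,0],[0,0,0,0]]' 0.02 60
python3 -m handwheel '[[0,0,-0.01,0],[0,0,-0.03,0],[0,0,-0.04,0],[0,0,-0.04,0],[0,0,-0.02,0],[0,0,0,0]]'
python3 -c "
from h import *
go(577,-317,150,93.45)"
```

```text
time: 4.1
tool_pos: [480.5, 100.2, 11.0]
tcp_rot: [180.0, 0.0, 93.4]
ft_force: [-0.0, 0.1, 0.3]
finger_gap: 85.6
grip_force: 0.0
time: 4.8
tool_pos: [481.1, 100.3, 11.5]
tcp_rot: [179.9, -0.0, 93.4]
ft_force: [-1.5, -0.4, 5.7]
finger_gap: 28.6
grip_force: 58.7
time: 5.4
tool_pos: [482.4, 100.4, 154.4]
tcp_rot: [179.6, -0.0, 93.4]
ft_force: [0.6, 0.5, -5.3]
finger_gap: 28.6
grip_force: 60.6
t 5.4 pos [482.4 100.4 154.4] rot [179.6  -0.   93.4] gap 28.6 grip 61 F [ 0.6  0.5 -5.3]
turn first -0.0 then tool mm: -422.3 69.3 4.4
```

```bash
python3 -m handwheel '[[-0.03,0.005,0,0],[-0.045,0.007,0,0],[-0.045,0.007,0,0],[-0.045,0.007,0,0],[-0.045,0.007,0,0],[-0.045,0.007,0,0],[-0.045,0.008,0,0],[-0.045,0.008,0,0],[-0.045,0.008,0,0],[-0.032,0.006,0,0]]'
python3 -m handwheel '[[0,0,0,0],[0,0,0,0],[0,0,0,0]]'
python3 - <<'E'
from h import *
go(577,-317,16,93.45)
im=r.snapshot("top");im2=r.snapshot("side")
o=np.hstack([cv2.resize(im[70:210,360:520],(400,350)),cv2.resize(im2[60:200,230:390],(400,350))])
cv2.imwrite("pics/a2.png",o[:,:,::-1])
E
```

```text
time: 6.4
tool_pos: [573.9, -319.1, 147.1]
tcp_rot: [-179.8, -0.1, 93.4]
ft_force: [-0.0, -0.2, -5.0]
finger_gap: 28.6
grip_force: 60.4
time: 6.7
tool_pos: [574.4, -315.5, 148.3]
tcp_rot: [-179.8, -0.1, 93.5]
ft_force: [-0.2, 0.3, -5.4]
finger_gap: 28.4
grip_force: 60.7
t 6.7 pos [ 574.4 -315.5  148.3] rot [-1.798e+02 -1.000e-01  9.350e+01] gap 28.4 grip 61 F [-0.2  0.3 -5.4]
turn first 0.0 then tool mm: -1.7 2.5 132.3
```

View pics/a2.png

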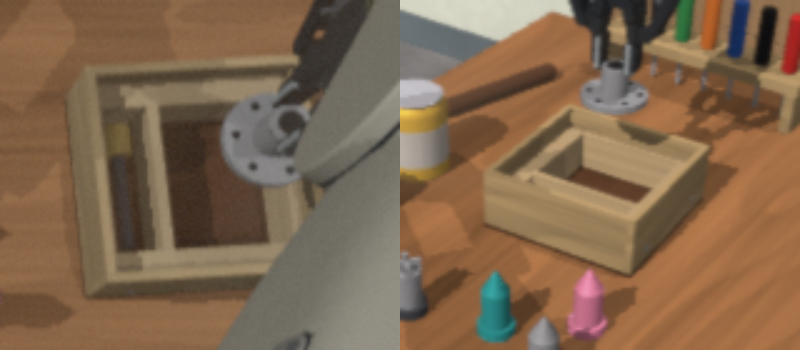

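The disc hangs level over the case in both views, so I lower it into the wide pocket.

```bash
python3 -m handwheel '[[-0.0015,0.0025,0.02,0],[0,0,0.03,0],[0,0,0.03,0],[0,0,0.02,0],[0,0,0.015,0],[0,0,0.01,0],[0,0,0.006,0],[0,0,0,0],[0,0,0,0]]'
python3 -c "
from h import *
go(577,-317,16,93.45)"
```

```text
time: 7.7
tool_pos: [578.8, -318.7, 20.8]
tcp_rot: [179.9, 0.1, 93.4]
ft_force: [0.4, -0.5, -4.9]
finger_gap: 28.9
grip_force: 60.8
t 7.7 pos [ 578.8 -318.7   20.8] rot [1.799e+02 1.000e-01 9.340e+01] gap 28.9 grip 61 F [ 0.4 -0.5 -4.9]
turn first -0.0 then tool mm: 1.8 -1.7 4.8
```

```bash
python3 -m handwheel '[[0,0,0.002,0],[0,0,0.0015,0],[0,0,0,0],[0,0,0,0]]'
python3 -m handwheel '[[0,0,0,0],[0,0,0,0],[0,0,0,0],[0,0,0,0]]' 0.05
python3 -m handwheel '[[0,0,-0.01,0],[0,0,-0.03,0],[0,0,-0.04,0],[0,0,-0.04,0],[0,0,-0.04,0],[0,0,-0.02,0],[0,0,0,0]]'
python3 -c "
from h import *
go(493,295,150,79.3)"
```

```text
time: 8.1
tool_pos: [578.5, -318.7, 16.7]
tcp_rot: [179.9, 0.0, 93.4]
ft_force: [0.6, -1.2, -3.0]
finger_gap: 28.6
grip_force: 60.9
time: 8.5
tool_pos: [578.3, -318.4, 16.5]
tcp_rot: [180.0, 0.0, 93.4]
ft_force: [0.4, 0.3, 0.2]
finger_gap: 49.8
grip_force: 0.0
time: 9.2
tool_pos: [580.4, -319.7, 202.5]
tcp_rot: [179.6, 0.3, 93.4]
ft_force: [1.0, 0.0, 1.0]
finger_gap: 49.9
grip_force: 0.0
t 9.2 pos [ 580.4 -319.7  202.5] rot [179.6   0.3  93.4] gap 49.9 grip 0 F [1. 0. 1.]
turn first 14.1 then tool mm: 587.8 -200.0 52.5
```

```bash
python3 -m handwheel '[[0,0,0,7.05],[0,0,0,7.05],[0.03,-0.01,0,0],[0.045,-0.015,0,0],[0.045,-0.015,0,0],[0.045,-0.015,0,0],[0.045,-0.015,0,0],[0.045,-0.015,0,0],[0.045,-0.015,0,0],[0.045,-0.015,0,0]]'
python3 -m handwheel '[[0.045,-0.0155,0,0],[0.045,-0.0155,0,0],[0.045,-0.0155,0.02,0],[0.045,-0.0155,0.02,0],[0.04,-0.0135,0.02,0],[0.022,-0.008,0.02,0],[0,0,0.02,0],[0,0,0,0],[0,0,0,0],[0,0,0,0]]'
python3 - <<'E'
from h import *
go(493,295,11.5,79.3)
im2=r.snapshot("side");im=r.snapshot("top");
o=np.hstack([cv2.resize(im[70:210,360:520],(400,350)),cv2.resize(im2[200:340,110:270],(400,350))])
cv2.imwrite("pics/a3.png",o[:,:,::-1])
E
```

```text
time: 10.2
tool_pos: [527.6, 43.9, 195.1]
tcp_rot: [-179.9, 0.0, 79.3]
ft_force: [0.7, 0.7, 0.8]
finger_gap: 50.0
grip_force: 0.0
time: 11.2
tool_pos: [492.8, 292.1, 98.5]
tcp_rot: [179.9, -0.0, 79.3]
ft_force: [0.1, 0.4, 0.2]
finger_gap: 49.8
grip_force: 0.0
t 11.2 pos [492.8 292.1  98.5] rot [179.9  -0.   79.3] gap 49.8 grip 0 F [0.1 0.4 0.2]
turn first -0.0 then tool mm: 2.9 -0.3 87.0
```

View pics/a3.png

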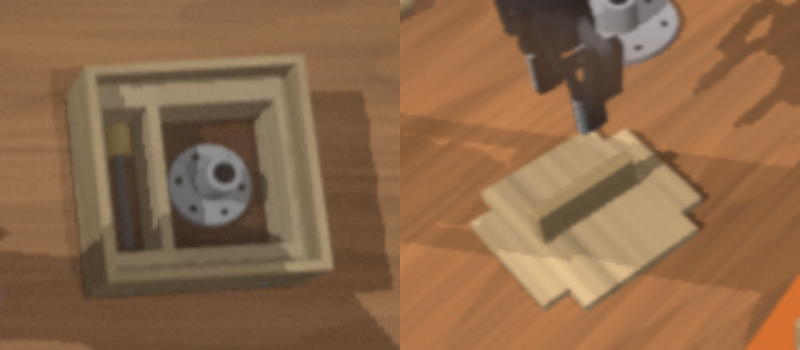

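The faceplate lies flat in the wide pocket at the crop's (210,185). The gripper is over the fin, so I descend and grip it.

```bash
python3 -m handwheel '[[0.0025,0,0.02,0],[0,0,0.025,0],[0,0,0.02,0],[0,0,0.014,0],[0,0,0.006,0],[0,0,0,0],[0,0,0,0]]'
python3 -m handwheel '[[0,0,0,0],[0,0,0,0],[0,0,0,0],[0,0,0,0],[0,0,0,0],[0,0,0,0]]' 0 60
python3 -m handwheel '[[0,0,-0.01,0],[0,0,-0.03,0],[0,0,-0.04,0],[0,0,-0.04,0],[0,0,-0.04,0],[0,0,-0.03,0],[0,0,0,0],[0,0,0,0]]'
python3 -c "
from h import *
go(575,-292,200,93.45)"
```

```text
time: 12.0
tool_pos: [493.3, 295.1, 13.4]
tcp_rot: [179.9, -0.1, 79.3]
ft_force: [-1.0, 0.5, -0.4]
finger_gap: 50.2
grip_force: 0.0
time: 12.6
tool_pos: [493.2, 295.2, 13.4]
tcp_rot: [179.9, -0.1, 79.3]
ft_force: [-0.7, 0.1, 6.1]
finger_gap: 11.6
grip_force: 58.9
time: 13.4
tool_pos: [492.5, 294.9, 202.6]
tcp_rot: [180.0, -0.0, 79.3]
ft_force: [-0.6, -0.1, -2.7]
finger_gap: 11.6
grip_force: 58.9
t 13.4 pos [492.5 294.9 202.6] rot [180.   -0.   79.3] gap 11.6 grip 59 F [-0.6 -0.1 -2.7]
turn first -14.1 then tool mm: -590.8 47.0 2.6
```

```bash
python3 -m handwheel '[[0,0,0,-7.05],[0,0,0,-7.05],[-0.03,0.002,0,0],[-0.045,0.003,0,0],[-0.045,0.004,0,0],[-0.045,0.004,0,0],[-0.045,0.004,0,0],[-0.045,0.004,0,0],[-0.045,0.004,0,0],[-0.045,0.004,0,0]]'
python3 -m handwheel '[[-0.045,0.004,0,0],[-0.045,0.004,0,0],[-0.045,0.004,0,0],[-0.045,0.004,0,0],[-0.045,0.003,0,0],[-0.02,0.002,0,0],[0,0,0.02,0],[0,0,0.02,0],[0,0,0,0],[0,0,0,0]]'
python3 - <<'E'
from h import *
go(575,-292,62.5,93.45)
im2=r.snapshot("side");im=r.snapshot("top");
o=np.hstack([cv2.resize(im[70:210,360:520],(400,350)),cv2.resize(im2[60:200,230:390],(400,350))])
cv2.imwrite("pics/a4.png",o[:,:,::-1])
E
```

```text
time: 14.4
tool_pos: [540.4, -49.3, 199.3]
tcp_rot: [-179.7, -0.1, 93.4]
ft_force: [0.8, 0.9, -2.7]
finger_gap: 11.7
grip_force: 58.9
time: 15.4
tool_pos: [576.4, -290.1, 159.9]
tcp_rot: [-179.8, -0.2, 93.4]
ft_force: [-0.8, 0.1, -2.5]
finger_gap: 11.4
grip_force: 59.0
t 15.4 pos [ 576.4 -290.1  159.9] rot [-179.8   -0.2   93.4] gap 11.4 grip 59 F [-0.8  0.1 -2.5]
turn first -0.0 then tool mm: -1.8 -1.5 97.4
```

View pics/a4.png

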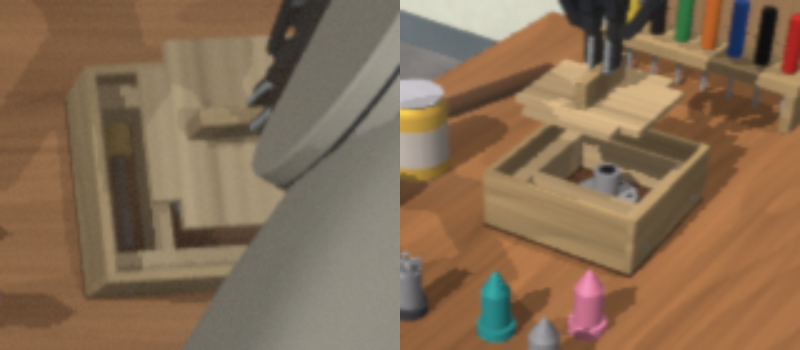

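The divider hangs level over the case, and its left edge is visible at the crop's (140,80) to (155,200). I check the offset in hand before lowering.

Run:
```python
from h import *
def c(x,y): return 360+x*.4,70+y*.4
a=np.radians(3.45);ex=np.array([np.cos(a),np.sin(a)]);ey=np.array([-ex[1],ex[0]])
t=np.array([576.4,-290.5])
for nm,p,z in(("fin left end",(188,120),186),("plate topleft tip",(163,42),154),("plate left notch in",(167,82),154),("left edge low",(155,200),154),("bottom left",(182,227),154)):
    d=ray("top",*c(*p),z)[:2]-t; print(nm,d@ex,d@ey)
```

```text
fin left end -1.6776494560675974 56.03860080514575
plate topleft tip 74.01300554322684 55.39051760759726
plate left notch in 41.24162131657879 55.77304782748664
left edge low -52.20585320373648 75.0149219001137
bottom left -74.37487156672556 56.74271130618875
```

```bash
python3 -m handwheel '[[-0.0018,-0.0015,0.015,0],[0,0,0.02,0],[0,0,0.02,0],[0,0,0.015,0],[0,0,0.01,0],[0,0,0.01,0],[0,0,0.005,0],[0,0,0,0],[0,0,0,0]]'
python3 -c "
from h import *
go(575,-292,62.5,93.45)"
```

```text
time: 16.4
tool_pos: [576.8, -293.2, 68.0]
tcp_rot: [180.0, 0.0, 93.4]
ft_force: [0.6, 0.5, -2.4]
finger_gap: 11.5
grip_force: 59.0
t 16.4 pos [ 576.8 -293.2   68. ] rot [180.    0.   93.4] gap 11.5 grip 59 F [ 0.6  0.5 -2.4]
turn first -0.0 then tool mm: 1.3 -1.7 5.5
```

```bash
python3 -m handwheel '[[0.001,-0.001,0.0025,0],[0,0,0.0015,0],[0,0,0,0],[0,0,0,0]]'
python3 -c "
from h import *
go(575,-292,62.5,93.45)"
```

```text
time: 16.8
tool_pos: [575.4, -292.0, 63.4]
tcp_rot: [180.0, 0.0, 93.4]
ft_force: [-0.5, 0.5, -2.0]
finger_gap: 11.6
grip_force: 59.0
t 16.8 pos [ 575.4 -292.    63.4] rot [180.    0.   93.4] gap 11.6 grip 59 F [-0.5  0.5 -2. ]
turn first -0.0 then tool mm: 0.0 -0.3 0.9
```

```bash
python3 -m handwheel '[[0,0,0.001,0],[0,0,0,0],[0,0,0,0]]'
python3 -m handwheel '[[0,0,0,0],[0,0,0,0],[0,0,0,0],[0,0,0,0]]' 0.04
python3 -m handwheel '[[0,0,-0.01,0],[0,0,-0.03,0],[0,0,-0.04,0],[0,0,-0.04,0],[0,0,-0.02,0],[0,0,0,0]]'
python3 -c "
from h import *
go(460.5,-13.5,130,3.45)"
```

```text
time: 17.1
tool_pos: [575.5, -292.1, 62.5]
tcp_rot: [180.0, 0.0, 93.4]
ft_force: [-0.9, -1.1, -1.4]
finger_gap: 11.4
grip_force: 59.1
time: 17.5
tool_pos: [575.5, -292.1, 62.5]
tcp_rot: [180.0, 0.0, 93.4]
ft_force: [0.1, -0.2, 1.0]
finger_gap: 40.0
grip_force: 0.0
time: 18.1
tool_pos: [577.7, -293.5, 208.6]
tcp_rot: [179.6, 0.3, 93.4]
ft_force: [-0.4, -0.1, -0.5]
finger_gap: 40.1
grip_force: 0.0
t 18.1 pos [ 577.7 -293.5  208.6] rot [179.6   0.3  93.4] gap 40.1 grip 0 F [-0.4 -0.1 -0.5]
turn first 90.0 then tool mm: -100.1 -286.5 78.6
```

```bash
python3 -m handwheel '[[0,0,0,8.5],[0,0,0,8.5],[0,0,0,8.5],[0,0,0,8.5],[0,0,0,8.5],[0,0,0,8.5],[0,0,0,8.5],[0,0,0,8.5],[0,0,0,8.5],[0,0,0,8.5]]' 0.07
python3 -m handwheel '[[0,0,0,5],[-0.01,-0.03,0,0],[-0.015,-0.043,0,0],[-0.015,-0.043,0,0],[-0.015,-0.043,0.01,0],[-0.015,-0.043,0.03,0],[-0.015,-0.043,0.03,0],[-0.014,-0.04,0.01,0],[0,0,0,0],[0,0,0,0]]'
python3 - <<'E'
from h import *
go(460.5,-13.5,20,3.45)
im2=r.snapshot("side");im=r.snapshot("top");
o=np.hstack([cv2.resize(im[70:210,360:520],(400,350)),cv2.resize(im2[130:270,200:360],(400,350))])
cv2.imwrite("pics/a5.png",o[:,:,::-1])
E
```

```text
time: 19.1
tool_pos: [574.7, -291.7, 201.0]
tcp_rot: [-179.9, 0.1, 8.1]
ft_force: [0.1, 0.3, -0.7]
finger_gap: 69.8
grip_force: 0.0
time: 20.1
tool_pos: [461.4, -19.7, 126.4]
tcp_rot: [-180.0, 0.1, 3.6]
ft_force: [-0.4, -0.8, 0.9]
finger_gap: 69.8
grip_force: 0.0
t 20.1 pos [461.4 -19.7 126.4] rot [-1.8e+02  1.0e-01  3.6e+00] gap 69.8 grip 0 F [-0.4 -0.8  0.9]
turn first 0.1 then tool mm: -0.5 -6.2 106.4
```

View pics/a5.png

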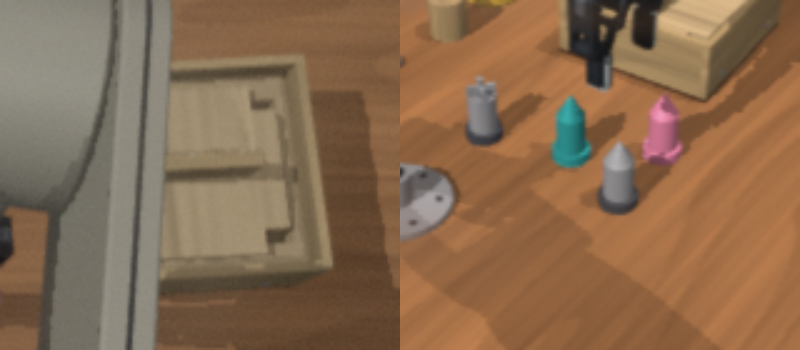

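The divider sits in the case. The plain grey centre is clear of the teal and pink look-alikes.

```bash
python3 -m handwheel '[[-0.0005,-0.006,0.01,0],[0,0,0.01,0],[0,0,0,0],[0,0,0,0]]'
python3 -c "
from h import *
go(460.5,-13.5,20,3.45)"
```

```text
time: 20.6
tool_pos: [461.0, -14.8, 106.6]
tcp_rot: [-180.0, 0.1, 3.4]
ft_force: [-0.5, 0.0, 0.5]
finger_gap: 69.9
grip_force: 0.0
t 20.6 pos [461.  -14.8 106.6] rot [-1.8e+02  1.0e-01  3.4e+00] gap 69.9 grip 0 F [-0.5  0.   0.5]
turn first -0.0 then tool mm: -0.4 -1.3 86.6
```

```bash
python3 -m handwheel '[[0,-0.001,0.015,0],[0,0,0.02,0],[0,0,0.02,0],[0,0,0.02,0],[0,0,0.01,0],[0,0,0,0],[0,0,0,0]]'
python3 -m handwheel '[[0,0,0,0],[0,0,0,0],[0,0,0,0],[0,0,0,0],[0,0,0,0],[0,0,0,0],[0,0,0,0]]' 0.015 60
python3 -m handwheel '[[0,0,-0.01,0],[0,0,-0.03,0],[0,0,-0.04,0],[0,0,-0.04,0],[0,0,-0.04,0],[0,0,0,0],[0,0,0,0]]'
python3 - <<'E'
from h import *
a=np.radians(3.45)
go(575-42*np.cos(a),-292-42*np.sin(a),170,3.45)
E
```

```text
time: 21.3
tool_pos: [461.9, -13.7, 23.0]
tcp_rot: [180.0, -0.0, 3.4]
ft_force: [-0.1, -0.5, -0.1]
finger_gap: 70.4
grip_force: 0.0
time: 22.0
tool_pos: [462.5, -13.9, 23.5]
tcp_rot: [180.0, -0.1, 3.4]
ft_force: [-0.8, -0.6, 7.1]
finger_gap: 26.6
grip_force: 58.7
time: 22.7
tool_pos: [461.9, -13.5, 183.4]
tcp_rot: [180.0, -0.1, 3.4]
ft_force: [-0.4, 0.5, -3.3]
finger_gap: 27.0
grip_force: 59.7
t 22.7 pos [461.9 -13.5 183.4] rot [ 1.8e+02 -1.0e-01  3.4e+00] gap 27.0 grip 60 F [-0.4  0.5 -3.3]
turn first -0.0 then tool mm: 54.2 284.8 13.4
```

```bash
python3 -m handwheel '[[0.005,0.025,0,0],[0.008,0.043,0,0],[0.008,0.043,0,0],[0.008,0.043,0,0],[0.008,0.043,0,0],[0.008,0.043,0,0],[0.007,0.035,0,0],[0.002,0.01,0,0],[0,0,0,0],[0,0,0,0]]'
python3 - <<'E'
from h import *
a=np.radians(3.45)
go(575-42*np.cos(a),-292-42*np.sin(a),80.5,3.45)
im2=r.snapshot("side");im=r.snapshot("top");
o=np.hstack([cv2.resize(im[70:210,360:520],(400,350)),cv2.resize(im2[60:200,230:390],(400,350))])
cv2.imwrite("pics/a6.png",o[:,:,::-1])
E
```

```text
time: 23.7
tool_pos: [531.5, -293.4, 180.4]
tcp_rot: [-179.9, 0.1, 3.4]
ft_force: [-0.1, 0.1, -3.3]
finger_gap: 26.7
grip_force: 59.9
t 23.7 pos [ 531.5 -293.4  180.4] rot [-1.799e+02  1.000e-01  3.400e+00] gap 26.7 grip 60 F [-0.1  0.1 -3.3]
turn first -0.0 then tool mm: 1.6 1.2 99.9
```

View pics/a6.png

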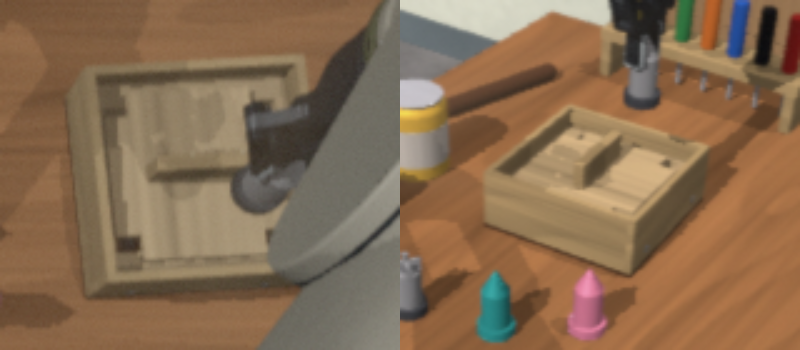

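The divider lies flat with its fin up. The centre hangs upright over the near strip, so I lower it.

```bash
python3 -m handwheel '[[0.0005,0.001,0.015,0],[0,0,0.02,0],[0,0,0.02,0],[0,0,0.018,0],[0,0,0.012,0],[0,0,0.007,0],[0,0,0.003,0],[0,0,0,0],[0,0,0,0]]'
python3 - <<'E'
from h import *
a=np.radians(3.45)
go(575-42*np.cos(a),-292-42*np.sin(a),80.5,3.45)
E
```

```text
time: 24.7
tool_pos: [533.6, -296.1, 88.3]
tcp_rot: [179.9, -0.1, 3.4]
ft_force: [0.7, -0.5, -2.3]
finger_gap: 26.5
grip_force: 60.0
t 24.7 pos [ 533.6 -296.1   88.3] rot [ 1.799e+02 -1.000e-01  3.400e+00] gap 26.5 grip 60 F [ 0.7 -0.5 -2.3]
turn first -0.0 then tool mm: -0.4 -1.6 7.8
```

```bash
python3 -m handwheel '[[0,0,0.004,0],[0,0,0.0025,0],[0,0,0,0],[0,0,0,0],[0,0,0,0]]'
python3 -m handwheel '[[0,0,0.001,0],[0,0,0,0],[0,0,0,0]]'
```

```text
time: 25.2
tool_pos: [532.9, -295.7, 80.8]
tcp_rot: [-180.0, 0.0, 3.4]
ft_force: [-0.1, 0.4, -1.6]
finger_gap: 27.1
grip_force: 60.1
time: 25.5
tool_pos: [533.4, -295.9, 80.6]
tcp_rot: [180.0, -0.1, 3.4]
ft_force: [-0.9, 1.5, 4.5]
finger_gap: 26.6
grip_force: 60.7
```

Contact has been made, so I release and retreat.

```bash
python3 -m handwheel '[[0,0,0,0],[0,0,0,0],[0,0,0,0],[0,0,0,0]]' 0.05
python3 -m handwheel '[[0,0,-0.01,0],[0,0,-0.03,0],[0,0,-0.04,0],[0,0,-0.04,0],[0,0,-0.02,0],[0,0,0,0],[-0.02,-0.04,0,0],[-0.02,-0.04,0,0],[-0.02,-0.04,0,0],[-0.02,-0.04,0,0]]'
python3 -m handwheel '[[0,-0.04,0,0],[0,-0.04,0,0],[0,-0.04,0,0],[0,-0.04,0,0],[0,-0.02,0,0],[0,0,0,0],[0,0,0,0]]'
python3 - <<'E'
from h import *
im2=r.snapshot("side");im=r.snapshot("top");
o=np.hstack([cv2.resize(im[70:210,360:520],(400,350)),cv2.resize(im2[60:200,230:390],(400,350))])
cv2.imwrite("pics/a7.png",o[:,:,::-1])
E
```

```text
time: 25.9
tool_pos: [532.9, -295.7, 79.6]
tcp_rot: [-180.0, 0.0, 3.4]
ft_force: [-0.1, -1.3, -0.3]
finger_gap: 49.9
grip_force: 0.0
time: 26.9
tool_pos: [441.9, -139.4, 218.6]
tcp_rot: [-179.9, 0.1, 3.4]
ft_force: [0.9, 1.1, 0.7]
finger_gap: 49.9
grip_force: 0.0
time: 27.6
tool_pos: [432.3, 38.9, 219.2]
tcp_rot: [180.0, 0.1, 3.5]
ft_force: [-0.4, -0.3, -0.1]
finger_gap: 49.9
grip_force: 0.0
```

View pics/a7.png

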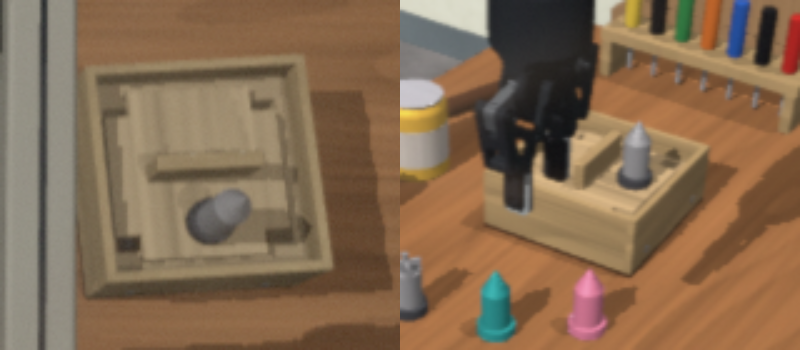

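The centre stands upright on the strip beside the fin, and the divider is flat in the case.

```bash
python3 -c "
from bench import r
print(r.hand_in())"
```

```text
the job is handed in; nothing more can be done
None
```

The case is packed and handed in at about 28 s: small faceplate in the wide pocket, divider flat over it, centre standing beside the fin. The last images show it all in place, but the hand-in returned no verdict.

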